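# Load the trolley's jar lane and hang its gate

### The arm

A 6-joint arm with a two-finger parallel gripper is mounted at the origin on the work surface. World frame = base frame: x ahead of the robot, y to its left, z up, the work surface at z = 0. Lengths are in m, angles in degrees, forces in N, time in s.
With the tool pointing down it reaches from about 0.325 to 0.85 m from the base axis. Payload 4.4 kg.
Tool frame: the origin (TCP) lies where the fingers leave the gripper's body, on its centre line; the fingertips stand manip.tips_ahead ahead of it and the grasp point (between the pads) lies 78 mm ahead of it (manip.tips_ahead is the distance from the TCP to the fingertips, in m); z points along the fingers, y is the direction in which the jaws open and shut (so a half turn about z gives the same grasp; the last joint's range is limited). The gripper opens to 94 mm and grips with 3 to 60 N. Pads are 16 mm wide; open, the fingers measure 119 mm over their backs; the gripper's body (75 mm by 177 mm) begins 78 mm behind the grasp point.
Start: joints at [65.919, 11.837, 88.321, -0, 79.842, -8.623], TCP at [0.153, 0.554, 0.303] pointing down, gripper open.
Joint ranges: [-156.59, 156.59], [-49.26, 127.26], [12.9, 141.05], [-63.56, 243.56], [4.71, 150.69], [-161.64, 161.64]. Speed limits (degrees/s): [159.86, 159.86, 180, 180, 180, 180].

### API

Orientations are given as a 3x3 rotation matrix whose columns are the frame's x, y, z axes.
In Python, from rig import manip, optics gives the robot as it stands. Calls block until the motion is done:
- manip.reach(position, orientation): joint-space move of the TCP to a pose.
- manip.move_linear(position, frame=None, v=0.15, f_stop=None): straight line of the TCP; frame=None keeps the orientation; v is the mean speed in m/s. With f_stop (N) it stops when the force on the tool has changed by that much, and returns True; else False.
- manip.move_j(angles): joint-space move.
- manip.open_gripper() and manip.clamp(): open the fingers fully, or close them until they stop; the grip force is fixed at half the most.
- manip.sleep(seconds).
- manip.solve_ik(position, orientation): joint angles nearest the present ones, or None.
- manip.read_state(): the state.
- optics.snapshot(name): name is "side" or "top" or "wrist"; returns a dict with "pixels" (384x512x3 uint8, blue, green, red), "camera_matrix" (3x3 intrinsics, pixels), "dist_coeffs" ([k1, k2, p1, p2, k3] as OpenCV has them; the pictures are not rectified), "T" (4x4, takes a point from camera to world coordinates); the wrist camera has in their place "tool_from_camera" (4x4, takes a point from camera to tool coordinates, whose origin is the TCP and whose axes are the flange's). Camera axes: x right, y up, looking along -z (the intrinsics and any distortion apply to the point x, -y, -z); pixel columns grow to the right and rows downward; lengths in m; the calibration is good to about 2 mm. A picture is of the moment at which its call begins: read the wrist's pose just before it. There is no depth.
A pose or a line that the arm cannot do raises manip.IKError and nothing moves.
- manip.hand_in(): hands the job in, once; it reports no verdict.
The state is a dict: "time_s": time; "joints": joint angles; "dq": joint speeds; "effort": joint torques, N m; "tool_pos": TCP position; "ee_rot": TCP orientation; "contact_force": force on the tool from outside, world axes, zero at the start; "moment": the same for the moment, N m; "finger_gap": finger opening in m.
Only numpy, scipy, OpenCV 4.12 (cv2) and the standard library are available. Lean on these libraries where they do the work, as an engineer would, in place of code of your own. Each camera call takes 0.05 s, during which the arm holds its last target. There are 200 camera calls.

### The job

First push every paste jar standing on the trolley, one by one and upright, into the jar lane through its open end, so that all of them stand fully inside in single file. Then lift the gate out of the wooden rack, lower it gently (no dropping) so that both its knuckles drop over the two brass hinge pins at the mouth of the lane, swing it shut against the rubber stop, and turn the red latch all the way down across it. Do not shift the two book weights or the brush, and let go of everything at the end.

Things in the scene. Friction and masses are not known exactly. Their poses are not given: they have to be found in the camera images.
- lane: Jar lane, fixed. Two aluminium guide rails, 64 mm apart inside, 12 to 50 mm high, 331 mm long, shut at the far end. Jars slide on the trolley top itself. Origin: on the top, middle of the open mouth; x points into the lane, y across it to the hinge side, z up. White posts 16 mm square, 85 mm tall beside the mouth: x 0 to 16, y 40 to 56 mm, on both sides.
- lane_bar (a point): Mouth end of the steel hold-down bar over the lane's middle line (8 mm thick, underside 88 mm up), 66 mm inside the mouth; a hoop 88 mm wide, 101 mm high carries it there. So jars can only be slid in from the mouth.
- gate_stop (a point): Middle of the face of the rubber stop for the shut gate, on the post opposite the hinge: lane x = -16, y = -44, z = 40 mm. The face is 12 mm wide, 24 mm tall. Shut, the gate rests on it, its middle plane at lane x = -20 mm.
- pin_lower (a point): Foot (shoulder) of the lower brass hinge pin: lane x = -20, y = 54, z = 16 mm; axes as the lane. Pin upright, 10 mm diameter, 16 mm tall, its top 6 mm tapered to 3 mm. The lower knuckle comes to rest on the white bracket's flat top at this height.
- pin_upper (a point): Foot of the upper pin, straight above the lower, 74 mm up; same pin. Its bracket is 8 mm thick (underside 66 mm up), 16 mm wide, reaching to lane x = -28 mm: so bring the gate in level from the open side, 16 to 38 mm above its seated height, the lower knuckle between the lower pin's tip and the upper bracket.
- gate: Loose gate, 0.25 kg: white perforated panel 8 mm thick, x 14 to 102, z -8 to 69 mm, two knuckles on one upright edge, black grip tab on top. Origin: knuckle axis, underside of lower knuckle; x across the panel to its free edge, y its normal, z up. Starts upright in the rack, origin 20 mm up. Seated: origin at pin_lower. Shut: x along lane -y; open at a right angle: x along lane -x.
- knuckle_lower (a point): Centre of the lower knuckle's underside, on the gate (its origin). Knuckle: steel ring 12 mm tall, 22 mm outside, 13 mm bore, open through, greased: it slides and turns easily on its pin.
- knuckle_upper (a point): Centre of the upper knuckle's underside, 58 mm above the lower one, on the gate; same ring.
- gate_handle (a point): Middle of the top edge of the gate's black grip tab (gate x = 51, z = 109 mm), over the centre of mass. Tab 40 mm wide (gate x 31 to 71), 10 mm thick, 40 mm tall (gate z 69 to 109 mm).
- gate_edge (a point): Middle of the gate's free edge (gate x = 102, z = 30 mm).
- rack: Fixed slotted wooden block 60 mm long, 62 mm wide, 45 mm tall; three open slots along its x, each 10 mm wide, 33 mm deep; the gate's panel stands in the middle one. Origin: centre of its underside; x along the slots and the gate.
- latch (a joint): Red latch bar, 44 mm long from its pivot, on the post opposite the hinge. The pivot runs along lane x at y = -64, z = 62 mm. 0 = upright; negative = leaning away from the gate (starts at -0.9 to -0.4 rad); grows as it is turned over towards the hinge side; 1.57 = level, 8 mm outside the shut gate's face, its end stop. Stays where left; about 1 N at the peg. Turned before the gate is shut it blocks the gate.
- latch_peg (a point): Middle of the latch's black peg: 10 mm diameter, 30 mm long, pointing out along lane -x (x = -38 to -68 mm), 38 mm from the pivot: lane y = -64 + 38 sin(q), z = 62 + 38 cos(q) mm, q = latch.
- jar0: Smooth straight white plastic jar (friction about 0.4), 58 mm diameter, 62 mm tall, with a 54 mm wide, 18 mm tall blue screw lid (80 mm overall), 0.14 to 0.28 kg, closed and full; stands on the trolley top. Origin: centre of its underside, z up. May be absent (None at the start).
- jar1: Smooth straight white plastic jar (friction about 0.4), 58 mm diameter, 62 mm tall, with a 54 mm wide, 18 mm tall red screw lid (80 mm overall), 0.14 to 0.28 kg, closed and full; stands on the trolley top. Origin: centre of its underside, z up. May be absent (None at the start).
- jar2: Smooth straight white plastic jar (friction about 0.4), 58 mm diameter, 62 mm tall, with a 54 mm wide, 18 mm tall blue screw lid (80 mm overall), 0.14 to 0.28 kg, closed and full; stands on the trolley top. Origin: centre of its underside, z up. May be absent (None at the start).
- jar3: Smooth straight white plastic jar (friction about 0.4), 58 mm diameter, 62 mm tall, with a 54 mm wide, 18 mm tall green screw lid (80 mm overall), 0.14 to 0.28 kg, closed and full; stands on the trolley top. Origin: centre of its underside, z up. May be absent (None at the start).
- jar4: Smooth straight white plastic jar (friction about 0.4), 58 mm diameter, 62 mm tall, with a 54 mm wide, 18 mm tall red screw lid (80 mm overall), 0.14 to 0.28 kg, closed and full; stands on the trolley top. Origin: centre of its underside, z up. May be absent (None at the start).
- weight_red: Red cast book weight, 90 mm square foot, 134 mm tall, loose, 1.6 kg. Origin: centre of its underside. Leave alone.
- weight_blue: Blue cast book weight, the same. Leave alone.
- paste_brush: Flat paste brush about 180 mm long lying on the trolley, loose. Leave alone.
There are look-alikes about, which are no part of the job. Leave any orange or purple look-alike of the jar2 alone.

How it is judged:
By the outcome, as a careful person would: the job done as asked, in the order asked, and still so for the second after the job is handed in, with the robot touching nothing.
Of jar0, jar1, jar2, jar3, jar4 only 3 to 5 are there at a start; the rules pass over those that are not, and their reading is None.
At some moment in a run one of jar0, jar1, jar2, jar3, jar4 may be knocked a few centimetres aside while the robot is not near it.
It also fails if it takes over 210 s, if anything falls off the work surface, if the arm or the gripper's body presses on something with over 40 N, if the wrist force passes 120 N, or if a joint passes its speed limit or range.

## Working session

There is one attempt and no reset: what is moved stays moved. The work goes in short steps, each a Python script; the robot and the scene stay as the last script left them, time stands still between calls to the robot, and variables do not carry over. Pictures are saved under pics/ and viewed, about 12 in all and at most 16, crops included, and the job is handed in when it is done.

```bash
mkdir -p pics; ls
cat > h.py <<'E'
import numpy as np, cv2
from rig import manip, optics
def snap(n,fn):
    st=manip.read_state(); s=optics.snapshot(n)
    if n=='wrist':
        T=np.eye(4);T[:3,:3]=st['ee_rot'];T[:3,3]=st['tool_pos'];s['T']=T@np.array(s['tool_from_camera'])
    cv2.imwrite('pics/'+fn+'.png',s['pixels']); np.savez('pics/'+fn+'.npz',p=s['pixels'],K=s['camera_matrix'],d=s['dist_coeffs'],T=s['T']); return s
def load(fn):
    z=np.load('pics/'+fn+'.npz'); return dict(pixels=z['p'],camera_matrix=z['K'],dist_coeffs=z['d'],T=z['T'])
def ray(s,uv):
    u=cv2.undistortPoints(np.array(uv,float).reshape(-1,1,2),np.array(s['camera_matrix'],float),np.array(s['dist_coeffs'],float)).reshape(-1,2)
    T=np.array(s['T']);d=np.c_[u[:,0],-u[:,1],-np.ones(len(u))]@T[:3,:3].T
    return T[:3,3],d
def onz(s,uv,z):
    o,d=ray(s,uv); return o+d*((z-o[2])/d[:,2])[:,None]
def proj(s,P):
    T=np.array(s['T']);c=(np.atleast_2d(P)-T[:3,3])@T[:3,:3]
    c=c*[1,-1,-1]
    return cv2.projectPoints(c,np.zeros(3),np.zeros(3),np.array(s['camera_matrix'],float),np.array(s['dist_coeffs'],float))[0].reshape(-1,2)
E
python3 - <<'E'
from h import *
for n in ['side','top','wrist']:
    s=snap(n,n+'0'); print(n,np.round(s['T'],3).tolist())
print(manip.tips_ahead, manip.read_state())
a=cv2.imread('pics/side0.png');b=cv2.imread('pics/top0.png')
cv2.imwrite('pics/top0b.png',cv2.resize(b,(800,600),interpolation=cv2.INTER_CUBIC))
cv2.imwrite('pics/side0b.png',cv2.resize(a,(800,600),interpolation=cv2.INTER_CUBIC))
E
```

```text
pics
side [[-0.996, 0.059, -0.062, 0.429], [-0.085, -0.753, 0.652, 1.225], [-0.008, 0.655, 0.756, 1.507], [0.0, 0.0, 0.0, 1.0]]
top [[0.02, 0.976, -0.217, 0.304], [-1.0, 0.02, -0.004, 0.03], [0.0, 0.217, 0.976, 1.174], [0.0, 0.0, 0.0, 1.0]]
wrist [[0.265, -0.931, -0.252, 0.081], [0.964, 0.256, 0.071, 0.575], [-0.002, -0.262, 0.965, 0.384], [0.0, 0.0, 0.0, 1.0]]
0.0972 {'time_s': 0.15, 'joints': array([ 6.59189917e+01,  1.18742620e+01,  8.83835490e+01, -2.04988739e-03,
        7.98424167e+01, -8.62151190e+00]), 'dq': array([-0.06891225, -0.15450882, -0.21127178,  0.02009685,  0.08162939,
        0.04215964]), 'effort': array([ 2.02986312e-04, -3.71315825e+01, -2.81813550e+01,  6.98223291e-02,
        3.27104644e-02, -1.12029238e-04]), 'tool_pos': array([0.15309113, 0.55378304, 0.3017655 ]), 'ee_rot': array([[-9.63820741e-01,  2.66550397e-01, -6.81612476e-04],
       [ 2.66551172e-01,  9.63819421e-01, -1.61142895e-03],
       [ 2.27424316e-04, -1.73481325e-03, -9.99998469e-01]]), 'contact_force': array([ 0.097406  ,  0.12134753, -0.11479586]), 'moment': array([ 0.00809383,  0.00258989, -0.00392418]), 'finger_gap': 0.0941278040013772}
```

View pics/top0b.png

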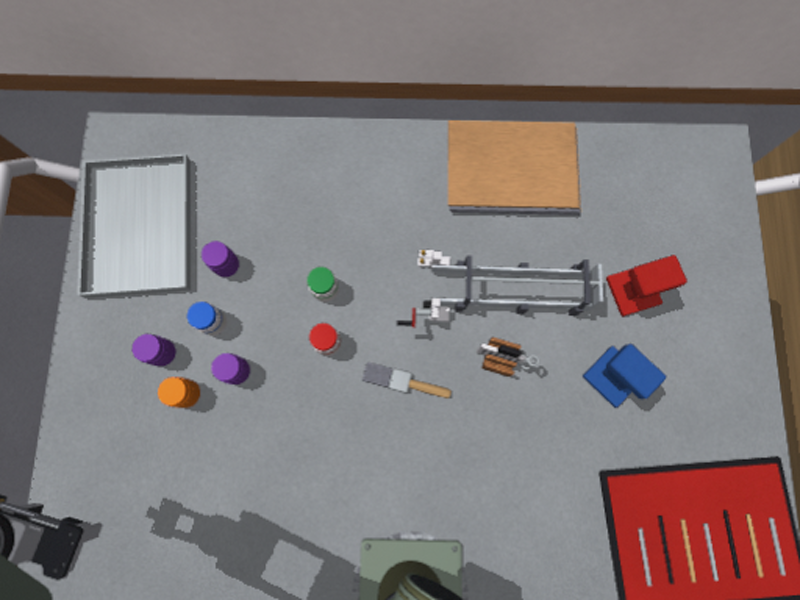

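View pics/side0b.png

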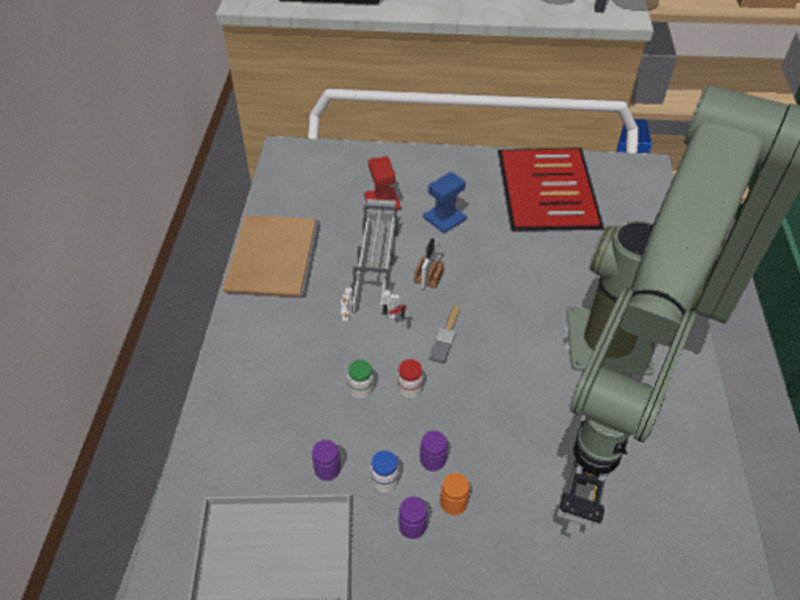

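The top view shows three real jars: green (320,280), red (323,337) and blue (203,317). The purple and orange jars are look-alikes. The lane mouth is at about (437,283), opening left (+y), with the hinge pins on the far side at (425,258), the latch at (410,320) and the gate in the rack at (505,355). Next I'll localise these and take wrist close-ups.

```bash
cat >> h.py <<'E'
HUE={'green':(45,80),'red':(0,5),'blue':(100,122),'purple':(125,155),'orange':(8,20)}
def blobs(s,c,amin=60):
    hsv=cv2.cvtColor(s['pixels'],cv2.COLOR_BGR2HSV);h,S,V=cv2.split(hsv)
    lo,hi=HUE[c];m=(h>=lo)&(h<=hi)
    if c=='red': m|=h>174
    m=(m&(S>120)&(V>50)).astype(np.uint8)
    n,l,st,ce=cv2.connectedComponentsWithStats(m)
    return [(int(st[i,4]),ce[i].round(1),st[i,:4]) for i in range(1,n) if st[i,4]>amin]
def inter(s1,u1,s2,u2):
    o1,d1=ray(s1,[u1]);o2,d2=ray(s2,[u2]);d1=d1[0];d2=d2[0]
    t=np.linalg.lstsq(np.c_[d1,-d2],o2-o1,rcond=None)[0]
    a=o1+t[0]*d1;b=o2+t[1]*d2;return (a+b)/2,np.linalg.norm(a-b)
def down(yaw): # jaws (tool y) along angle yaw (deg) in world xy
    a=np.radians(yaw);y=np.array([np.cos(a),np.sin(a),0]);z=np.array([0,0,-1.]);return np.c_[np.cross(y,z),y,z]
E
python3 - <<'E'
from h import *
for n in ['top0','side0']:
    s=load(n)
    for c in HUE:
        for a,ce,bb in blobs(s,c,80 if c in('purple','orange') else 60):
            print(n,c,a,ce,bb,onz(s,[ce],0.073)[0].round(3))
s=load('top0')
f=1/1.5625
print('mouth',onz(s,[[440*f,283*f]],.05),'far',onz(s,[[600*f,282*f]],.05),'rack',onz(s,[[503*f,357*f]],.045))
E
```

```text
top0 green 216 [204.9 179.1] [197 171  17  17] [0.589 0.192 0.073]
top0 red 1137 [412.7 181.6] [388 163  51  39] [ 0.594 -0.456  0.073]
top0 red 236 [206.4 215. ] [198 207  18  17] [0.476 0.182 0.073]
top0 red 8613 [450.3 340.5] [388 296 124  88] [ 0.131 -0.527  0.073]
top0 blue 252 [128.5 201.5] [120 193  18  18] [0.513 0.424 0.073]
top0 blue 1238 [399.2 239.7] [373 220  53  41] [ 0.412 -0.402  0.073]
top0 purple 352 [140.6 165.4] [130 155  22  22] [0.629 0.397 0.073]
top0 purple 408 [ 97.9 223.7] [ 85 214  27  20] [0.442 0.51  0.073]
top0 purple 345 [147.1 235.9] [136 227  23  19] [0.408 0.358 0.073]
top0 orange 4388 [254.7  57.2] [  0  48 512  19] [1.017 0.045 0.073]
top0 orange 4248 [327.7 104.8] [288  77  82  56] [ 0.848 -0.197  0.073]
top0 orange 137 [ 5.5 96.4] [ 0 88 17 15] [0.855 0.857 0.073]
top0 orange 940 [ 25.2 125.2] [  4 112  44  26] [0.756 0.778 0.073]
top0 orange 176 [318.9 233.2] [309 227  21  13] [ 0.427 -0.161  0.073]
top0 orange 423 [114.  250.8] [101 241  27  20] [0.362 0.453 0.073]
side0 green 134 [230.  236.7] [224 231  13  13] [0.592 0.192 0.073]
side0 red 22
[... 460 characters left out ...]
2 0.073]
side0 purple 331 [277.3 287.9] [270 276  16  25] [0.415 0.385 0.073]
side0 purple 326 [208.2 293.8] [200 282  17  25] [0.638 0.424 0.073]
side0 purple 372 [263.9 330.6] [256 318  17  26] [0.449 0.537 0.073]
side0 orange 166 [137.6  75.7] [126  48  23  56] [ 1.138 -0.72   0.073]
side0 orange 132 [ 98.9 176.9] [ 89 156  21  43] [ 1.138 -0.056  0.073]
side0 orange 95 [ 77.1 233.8] [ 70 220  16  30] [1.137 0.222 0.073]
side0 orange 753 [ 41.  326.3] [ 15 257  57 127] [1.137 0.576 0.073]
side0 orange 399 [290.6 315.8] [282 303  18  27] [0.369 0.48  0.073]
mouth [[ 0.59303718 -0.04921761  0.05      ]] far [[ 0.60162199 -0.37531606  0.05      ]] rack [[ 0.4447469  -0.17561489  0.045     ]]
```

Run:
```python
from h import *
manip.reach([0.58,-0.04,0.33],down(0)); manip.sleep(.2); s=snap('wrist','wm')
manip.reach([0.46,-0.19,0.33],down(0)); manip.sleep(.2); s2=snap('wrist','wr')
for n in('wm','wr'): cv2.imwrite('pics/%sb.png'%n,cv2.resize(cv2.imread('pics/%s.png'%n),(800,600),interpolation=cv2.INTER_CUBIC))
print(manip.read_state()['time_s'])
```

```text
4.0333
```

View pics/wmb.png

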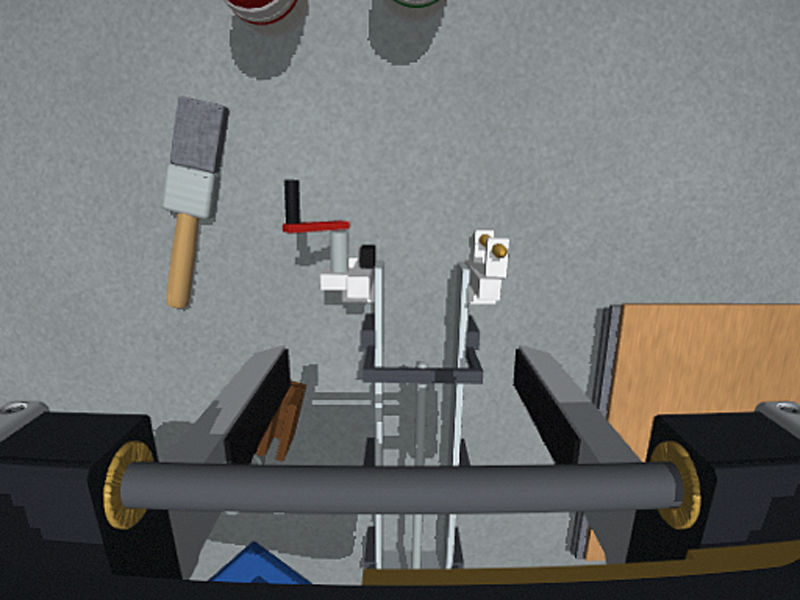

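View pics/wrb.png

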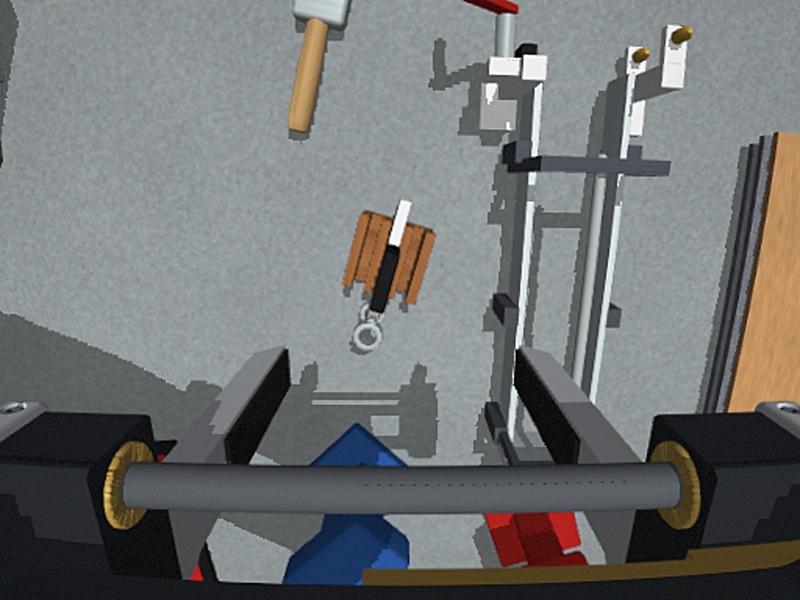

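The first view shows the upper pin tip at (499,250) and the lower one at (485,240). The post tops are at about (358,287) and (489,290), and the bar end is at (420,364). The second shows the pins at (681,34) and (640,54), the tab top at about (385,280), and the knuckle ring at (367,335). Next I'll triangulate the pins and fit the lane and gate.

Run:
```python
from h import *
a=load('wm');b=load('wr');f=1/1.5625
for s in(a,b):
    hsv=cv2.cvtColor(s['pixels'],cv2.COLOR_BGR2HSV)
    m=((hsv[...,0]>12)&(hsv[...,0]<28)&(hsv[...,1]>130)).astype(np.uint8)
    n,l,st,ce=cv2.connectedComponentsWithStats(m)
    print([(st[i].tolist(),(ce[i]*1.5625).round(1)) for i in range(1,n) if 5<st[i,4]<150])
def P(u,v,U,V): print(inter(a,[u*f,v*f],b,[U*f,V*f]))
# upper pin tip, gate features
P(500,251,681,34)
print('bar end z.092',onz(a,[[420*f,364*f]],.092))
# tab top: ends in wr, z of tab top = .02+.109
g=b
c=g['pixels'][120:230,210:290];cv2.imwrite('pics/gc.png',cv2.resize(c,None,fx=7,fy=5,interpolation=cv2.INTER_NEAREST)[:,:]) 
c=a['pixels'][130:200,200:340];cv2.imwrite('pics/mc.png',cv2.resize(c,None,fx=5.7,fy=5.7,interpolation=cv2.INTER_NEAREST))
black=(g['pixels'].max(2)<35).astype(np.uint8);black[230:]=0
n,l,st,ce=cv2.connectedComponentsWithStats(black)
for i in range(1,n):
    if st[i,4]>60:
        r=cv2.minAreaRect(np.argwhere(l==i)[:,::-1].astype(np.float32));print(st[i],ce[i],cv2.boxPoints(r).round(1).tolist())
```

```text
[([307, 150, 6, 7, 24], array([483.1, 238.7])), ([315, 156, 10, 9, 62], array([498.9, 250.2])), ([121, 178, 1, 6, 6], array([189.1, 282. ])), ([495, 198, 5, 4, 7], array([776.6, 312.3])), ([406, 205, 8, 4, 10], array([639.5, 322.5])), ([494, 205, 4, 6, 10], array([774.5, 323.4])), ([504, 204, 6, 4, 9], array([791.5, 321.2])), ([443, 206, 5, 2, 7], array([695.1, 322.5])), ([449, 207, 3, 4, 6], array([703.1, 325.8])), ([503, 208, 3, 4, 6], array([788. , 327.6])), ([417, 210, 5, 4, 6], array([654.7, 330.7])), ([490, 211, 4, 9, 14], array([767.6, 337.5])), ([493, 211, 7, 4, 9], array([775.5, 332.5])), ([409, 215, 4, 6, 7], array([641.7, 339.5])), ([413, 215, 4, 6, 10], array([647.7, 339.2])), ([475, 216, 7, 4, 8], array([746.9, 339.8])), ([504, 216, 2, 6, 6], array([788.3, 341.4])), ([446, 218, 6, 9, 14], array([701.1, 346.7])), ([403, 222, 6, 5, 9], array([634.5, 349.7])), ([466, 222, 5, 4, 7], array([731.2, 348.9])), ([475, 222, 10, 5, 17], array([748.5, 349.2])), ([493, 222, 4, 4, 6], array([772.9, 349.2])), ([506, 222, 4, 6, 8], array([792.4, 351.6])), ([428, 224, 5, 7, 12], array([6
[... 2430 characters left out ...]
95, 254, 17, 4, 25], array([785.6, 398.2])), ([478, 258, 3, 5, 6], array([748.7, 406.2])), ([480, 258, 5, 5, 8], array([753.3, 406.1]))]
(array([ 0.65245454, -0.01310702,  0.08012152]), np.float64(0.0014054127470789829))
bar end z.092 [[ 0.59572487 -0.09634713  0.092     ]]
[330  28  13   9  77] [335.87012987  31.68831169] [[330.0, 28.0], [342.0, 28.0], [342.0, 36.0], [330.0, 36.0]]
[322  91  24  19 221] [331.97285068 102.40723982] [[322.0, 91.0], [345.0, 91.0], [345.0, 109.0], [322.0, 109.0]]
[237 157  19  43 307] [245.64169381 179.17589577] [[235.5, 197.39999389648438], [247.39999389648438, 155.6999969482422], [256.6000061035156, 158.3000030517578], [244.6999969482422, 200.10000610351562]]
```

View pics/mc.png

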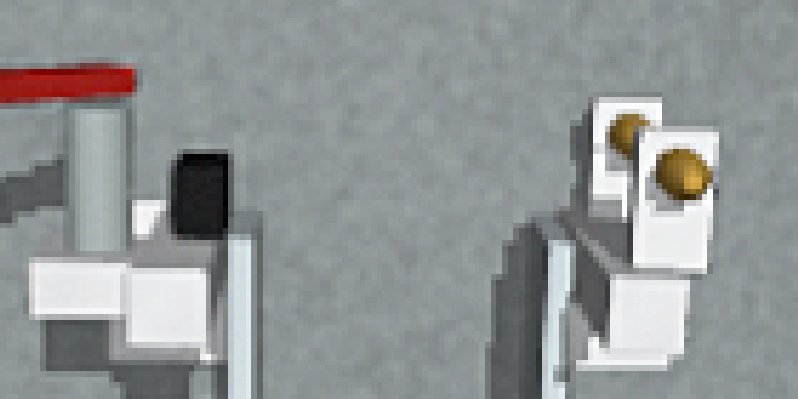

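View pics/gc.png

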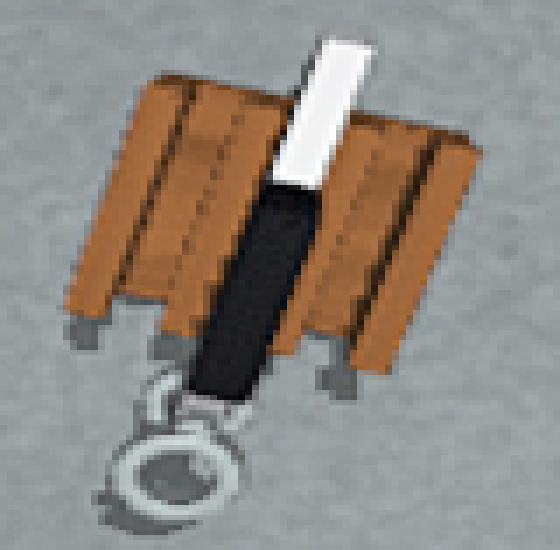

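Run:
```python
from h import *
a=load('wm');b=load('wr')
m=lambda p:np.array(p)/5.7+[200,130]-.5
px=[(613,277),(690,277),(685,355),(607,355),(212,270),(130,270),(124,347),(205,347)]
L=[(0,40),(0,56),(16,56),(16,40),(0,-40),(0,-56),(16,-56),(16,-40)]
W=[onz(a,[m(p)],.085)[0,:2] for p in px]
W.append([.6525,-.0131]);L.append((-20,54))
W.append(onz(a,[np.array([420,364])/1.5625],.092)[0,:2]);L.append((66,0))
W=np.array(W);L=np.array(L)/1000.
def kab(L,W):
    A=(L-L.mean(0)).T@(W-W.mean(0));th=np.arctan2(A[0,1]-A[1,0],A[0,0]+A[1,1])
    R=np.array([[np.cos(th),-np.sin(th)],[np.sin(th),np.cos(th)]]);return R,W.mean(0)-R@L.mean(0),np.degrees(th)
R,t,th=kab(L,W);print('lane',t,th);print(((L@R.T+t-W)*1000).round(1).tolist())
# rails z=.05 inner edges
for row in (265,300,390):
    u=[onz(a,[m((253.5,row))],.05)[0],onz(a,[m((547,row))],.05)[0]];print('rail',np.round(u,4).tolist(), 'mid',np.round(np.mean(u,0),4))
for row in (420,540):
    u=[onz(a,[np.array((382,row))/1.5625],.05)[0],onz(a,[np.array((458,row))/1.5625],.05)[0]];print('rail',np.round(u,4).tolist())
g=lambda p:np.array([p[0]/7+210,p[1]/5+120])-.5
fe=onz(b,[g((348,42))],.089)[0];kn=onz(b,[g((178,475))],.09)[0]
d=fe-kn;print('free',fe,'kn',kn,np.linalg.norm(d),np.degrees(np.arctan2(d[1],d[0])))
q=np.array([[235.5,197.4],[247.4,155.7],[256.6,158.3],[244.7,200.1]]);print('tab',onz(b,q,.129).round(4).tolist(),onz(b,[q.mean(0)],.129))
# rack edges angle: (160,80)-(70,300) and (480,150)-(390,370)
r=onz(b,[g(p) for p in[(160,80),(70,305),(480,150),(390,372)]],.045);print('rack',r.round(4).tolist(),r.mean(0))
```

```text
lane [ 0.59803188 -0.03186558] -91.06525858382768
[[-0.3, 0.1], [0.3, -0.2], [0.1, -0.3], [-0.2, 0.1], [-1.0, 0.4], [-0.8, 0.7], [0.5, 0.4], [0.3, 0.1], [-0.1, 0.2], [1.1, -1.5]]
rail [[0.5657, -0.0377, 0.05], [0.6298, -0.0376, 0.05]] mid [ 0.5978 -0.0377  0.05  ]
rail [[0.5657, -0.0456, 0.05], [0.6301, -0.0454, 0.05]] mid [ 0.5979 -0.0455  0.05  ]
rail [[0.5655, -0.0661, 0.05], [0.6309, -0.066, 0.05]] mid [ 0.5982 -0.0661  0.05  ]
rail [[0.5652, -0.1667, 0.05], [0.6316, -0.1667, 0.05]]
rail [[0.5637, -0.2974, 0.05], [0.637, -0.2976, 0.05]]
free [ 0.46497822 -0.1269271   0.089     ] kn [ 0.43762691 -0.22422758  0.09      ] 0.10107659915467432 74.29925050970189
tab [[0.4415, -0.1928, 0.129], [0.4535, -0.1513, 0.129], [0.4623, -0.1538, 0.129], [0.4506, -0.1955, 0.129]] [[ 0.45205024 -0.17296483  0.129     ]]
rack [[0.4326, -0.1381, 0.045], [0.4154, -0.1944, 0.045], [0.4888, -0.155, 0.045], [0.4735, -0.2118, 0.045]] [ 0.45255652 -0.17484328  0.045     ]
```

```bash
cat >> h.py <<'E'
M=np.array([.598,-.032])
def find(c,near,tag):
    best=[]
    for n in('top','side'):
        s=snap(n,tag+n)
        for a,ce,bb in blobs(s,c,40):
            p=onz(s,[ce],.073)[0,:2]
            if a<320 and np.linalg.norm(p-near)<.1: best.append(p)
    print(c,np.round(best,4).tolist()); return np.mean(best,0)
def jar(p,facein=.028,x0=M[0],y0=.028):
    Z=.23;G=.121
    manip.open_gripper()
    manip.reach([p[0],p[1],Z],down(0)); manip.move_linear([p[0],p[1],G],v=.15,f_stop=15)
    manip.clamp(); print('gap',manip.read_state()['finger_gap'])
    manip.move_linear([p[0],p[1],G+.01]); manip.move_linear([x0,.1,G+.01],v=.2); manip.move_linear([x0,y0,G+.01],v=.12)
    manip.move_linear([x0,y0,G+.0005],v=.05,f_stop=8); manip.open_gripper(); manip.move_linear([x0,y0,Z],v=.25)
    push(facein,x0,y0)
def push(facein,x0,y0):
    Z=.23;yb=y0+.029+.008+.025
    manip.move_linear([x0,yb,Z],v=.25); manip.clamp(); manip.move_linear([x0,yb,.127],v=.2,f_stop=10)
    print('stopped',manip.move_linear([x0,M[1]-facein+.008,.127],v=.07,f_stop=15),manip.read_state()['tool_pos'],manip.read_state()['contact_force'])
    manip.move_linear([x0,yb,.127],v=.2); manip.move_linear([x0,yb,.25],v=.25); manip.open_gripper()
    print('t',manip.read_state()['time_s'])
E
python3 - <<'E'
from h import *
manip.reach([.5,.15,.3],down(0))
p=find('red',[.477,.1815],'a'); jar(p)
manip.move_linear([.58,-.0,.33]); manip.sleep(.2); snap('wrist','j1')
s=snap('top','j1t')
for c in('green','red','blue'): print(c,[(a,ce,onz(s,[ce],.073)[0].round(3)) for a,ce,bb in blobs(s,c) if a<320])
E
```

```text
red [[0.4783, 0.1813]]
gap 0.05754485615281307
stopped False [ 0.59796708 -0.0519244   0.12693121] [-0.79743988  0.26735483  0.17913954]
t 18.725
green [(212, array([214.8, 195.1]), array([0.538, 0.159, 0.073]))]
red []
blue [(250, array([128.5, 201.5]), array([0.513, 0.424, 0.073]))]
```

View pics/j1.png

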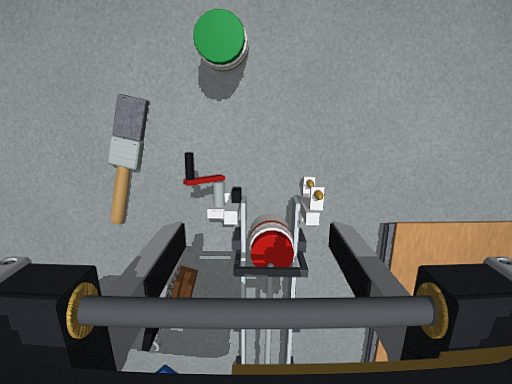

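The red jar stands upright in the lane (lid at about (272,250)). The green jar has been knocked to about (.538,.159), so I'll find it again and continue with green, then blue.

Run:
```python
from h import *
manip.reach([.35,.25,.35],down(0))
p=find('green',[.538,.159],'b'); jar(p)
manip.reach([.35,.2,.35],down(0))
p=find('blue',[.515,.423],'c');
```

```text
green [[0.5383, 0.1588], [0.5413, 0.1584]]
gap 0.057686407495243036
stopped False [ 0.59799622 -0.05188058  0.12697549] [-0.51664958  1.1483257   0.82050739]
t 34.9
blue [[0.5128, 0.4239], [0.5161, 0.4222]]
```

Run:
```python
from h import *
jar(np.array([.5145,.423]))
manip.move_linear([.56,.0,.33]); manip.sleep(.2); snap('wrist','j3')
manip.reach([.46,-.19,.33],down(0)); manip.sleep(.2); snap('wrist','wr2')
s=snap('top','j3t')
a=cv2.hconcat([cv2.resize(cv2.imread('pics/%s.png'%n),(400,300),interpolation=cv2.INTER_AREA) for n in('j3','wr2')])
b=cv2.resize(s['pixels'][80:300,60:440],(518,300));b=cv2.copyMakeBorder(b,0,0,0,800-518,cv2.BORDER_CONSTANT)
cv2.imwrite('pics/j3b.png',cv2.vconcat([a,b]))
```

```text
gap 0.05753672502953816
stopped False [ 0.59798723 -0.05188852  0.12699939] [-0.31097292  2.08884937  0.96283886]
t 51.1
```

View pics/j3b.png

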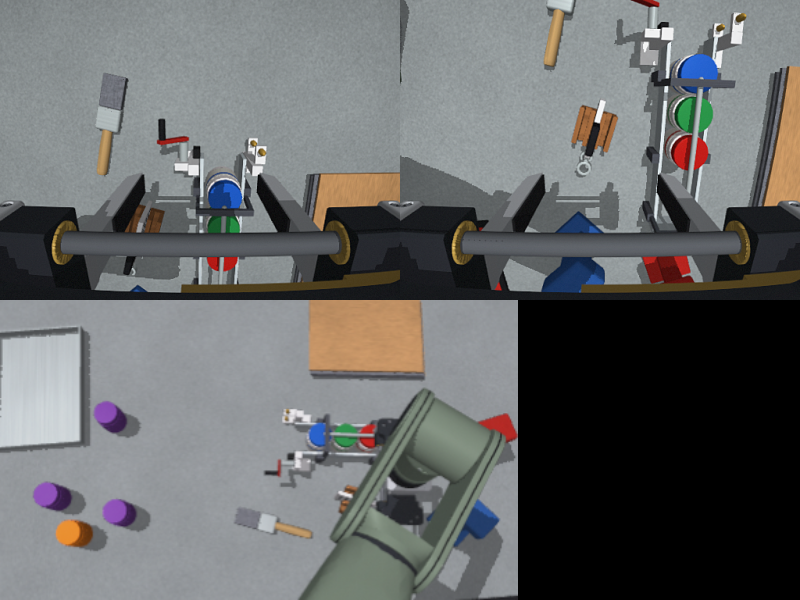

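All three jars stand in the lane in single file, and the latch, gate and weights look unmoved. Next is the gate. I'll grip the tab with the tool half-turned so the wrist camera sits on the knuckle side.

Run:
```python
from h import *
for p,y in [([.4514,-.1753,.19],164),([.4514,-.1753,.33],164),([.652,.04,.21],180),([.652,.12,.21],180),([.652,.04,.21],-180),([.6,-.01,.21],270)]:
    print(y,np.round(manip.solve_ik(p,down(y)),1))
manip.reach([.4514,-.1753,.27],down(164)); manip.sleep(.2); s=snap('wrist','g1')
cv2.imwrite('pics/g1b.png',cv2.resize(s['pixels'],(768,576),interpolation=cv2.INTER_CUBIC))
```

```text
Traceback (most recent call last):
TypeError: unsupported operand type(s) for *: 'NoneType' and 'float'
```

Run:
```python
from h import *
print(manip.read_state()['joints'].round(1))
for p,y in [([.4514,-.1753,.19],164),([.4514,-.1753,.33],164),([.4514,-.1753,.19],-16),([.652,.04,.21],180),([.652,.12,.21],180),([.652,.04,.21],0),([.6,-.01,.21],270),([.6,-.01,.21],90)]:
    j=manip.solve_ik(p,down(y)); print(p,y,None if j is None else j.round(1))
```

```text
[-32.3   1.1  96.9   0.   82.  -32.4]
[0.4514, -0.1753, 0.19] 164 None
[0.4514, -0.1753, 0.33] 164 None
[0.4514, -0.1753, 0.19] -16 [-31.5   8.2 107.1  -0.   64.7 -15.5]
[0.652, 0.04, 0.21] 180 None
[0.652, 0.12, 0.21] 180 None
[0.652, 0.04, 0.21] 0 [-4.1 25.8 81.4 -0.  72.8 -4.1]
[0.6, -0.01, 0.21] 270 [-9.2 19.9 89.7 -0.  70.4 80.8]
[0.6, -0.01, 0.21] 90 [ -9.2  19.9  89.7  -0.   70.4 -99.2]
```

Run:
```python
from h import *
manip.reach([.4376,-.2242,.30],down(-16)); manip.sleep(.2); s=snap('wrist','g1')
c=s['pixels'][30:280,130:380]
cv2.imwrite('pics/g1b.png',cv2.resize(c,(600,600),interpolation=cv2.INTER_CUBIC))
```

```text
(no output)
```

View pics/g1b.png

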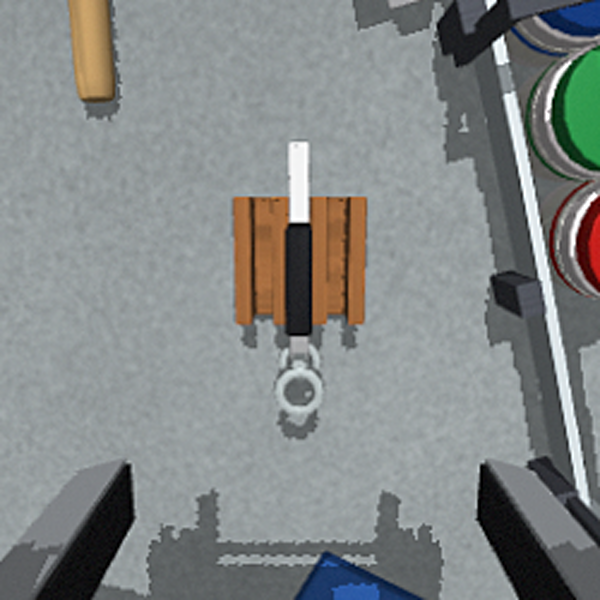

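Run:
```python
from h import *
s=load('g1');g=lambda p:np.array(p)/2.4+[130,30]-.5
d=np.array([np.cos(np.radians(74)),np.sin(np.radians(74))])
for n,p,z,gx in [('ring',(300,391),.09,0),('near',(299,335),.129,31),('far',(299,224),.129,71),('free',(299,142),.089,102)]:
    w=onz(s,[g(p)],z)[0,:2];print(n,w.round(4),'->handle',(w+d*(51-gx)/1000).round(4), 'along',round(float(w@d),4))
```

```text
ring [ 0.4378 -0.2246] ->handle [ 0.4519 -0.1756] along -0.0952
near [ 0.4462 -0.1944] ->handle [ 0.4518 -0.1752] along -0.0639
far [ 0.457  -0.1566] ->handle [ 0.4515 -0.1759] along -0.0246
free [ 0.4652 -0.1271] ->handle [ 0.4511 -0.1761] along 0.006
```

Run:
```python
from h import *
h=np.array([.4516,-.1757])
manip.reach([*h,.27],down(-16)); manip.move_linear([*h,.190],v=.1,f_stop=10); manip.clamp(); manip.sleep(.2)
print(manip.read_state()['finger_gap'],manip.read_state()['tool_pos'],manip.read_state()['contact_force'])
manip.move_linear([*h,.33],v=.1); print(manip.read_state()['contact_force'])
manip.move_linear([.652,.16,.33],frame=down(-.2),v=.15)
manip.move_linear([.6525,.16,.213],v=.1); manip.move_linear([.6525,.10,.213],v=.1);manip.sleep(.3); snap('wrist','p0')
print('f',manip.move_linear([.6525,.038,.213],v=.05,f_stop=6),manip.read_state()['contact_force'],manip.read_state()['tool_pos'])
manip.sleep(.3);s=snap('wrist','p1');t=snap('side','p1s');u=snap('top','p1t')
c=cv2.resize(s['pixels'],(512,384));q=proj(t,[.6525,-.013,.08])[0].astype(int);r=proj(u,[.6525,-.013,.08])[0].astype(int)
k=[cv2.resize(i['pixels'][p[1]-30:p[1]+30,p[0]-36:p[0]+36],(288,240),interpolation=cv2.INTER_CUBIC)for i,p in((t,q),(u,r))]
c=cv2.copyMakeBorder(c,0,96,0,0,cv2.BORDER_CONSTANT);cv2.imwrite('pics/p1b.png',cv2.hconcat([c,cv2.vconcat(k)]));print(manip.read_state()['time_s'])
```

```text
0.009860636927868283 [ 0.45137062 -0.17559385  0.18993418] [-2.19337315  0.58733259  1.58941098]
[ 0.33164485  0.92370394 -2.01326693]
f False [ 0.32874091  0.29976308 -2.44318203] [0.65247656 0.03838467 0.21300606]
65.3833
```

View pics/p1b.png

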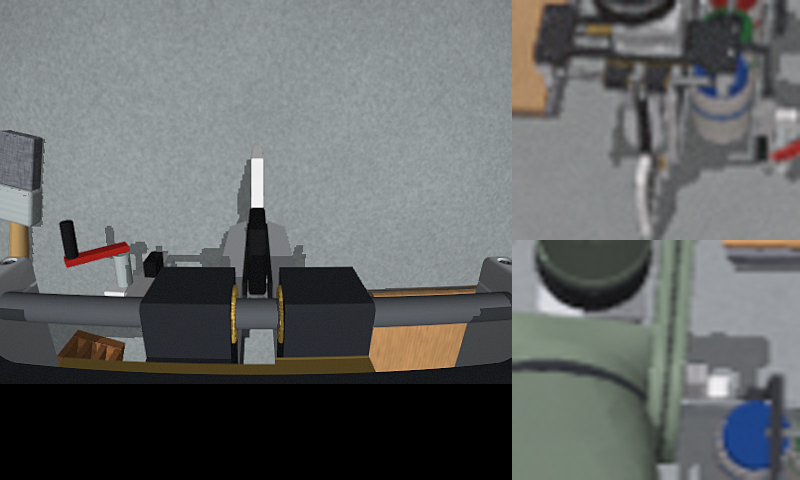

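The gate is gripped upright and level, with its free end at (257,158) in the wrist view, but the hand hides the knuckles. I'll check the free end numerically, then lower with force monitoring.

Run:
```python
from h import *
s=load('p1'); print('free end',onz(s,[[257.5,157.5]],.112),onz(s,[[257,208]],.152))
print(manip.move_linear([.6525,.038,.196],v=.02,f_stop=4),manip.read_state()['tool_pos'],manip.read_state()['contact_force'])
```

```text
free end [[0.65463796 0.08858722 0.112     ]] [[0.65424837 0.06867916 0.152     ]]
False [0.652534   0.03805058 0.19615175] [-1.03631274 -0.03860529 -2.86599791]
```

Run:
```python
from h import *
for z in(.193,.190,.188,.186,.1855):
    r=manip.move_linear([.6525,.038,z],v=.015,f_stop=5);st=manip.read_state();print(r,st['tool_pos'].round(4),st['contact_force'].round(2))
    if r: break
```

```text
False [0.6523 0.0381 0.1927] [-0.43 -0.26 -1.22]
False [0.6523 0.0381 0.1897] [-1.37  0.74 -2.87]
False [0.6524 0.0381 0.1877] [-0.71  1.72 -2.81]
False [0.6524 0.0382 0.186 ] [-1.06  2.46 -0.57]
False [0.6525 0.0382 0.186 ] [-2.48  2.11  2.28]
```

Contact at the seat height (origin 16 mm), so both knuckles are on the pins. I'll release, back off and look.

Run:
```python
from h import *
manip.open_gripper(); manip.sleep(.3); manip.move_linear([.6525,.038,.30],v=.15)
manip.move_linear([.60,.0,.33],v=.2); manip.sleep(.2);s=snap('wrist','q1')
cv2.imwrite('pics/q1b.png',cv2.resize(s['pixels'][60:300],(800,375),interpolation=cv2.INTER_CUBIC))
```

```text
(no output)
```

View pics/q1b.png

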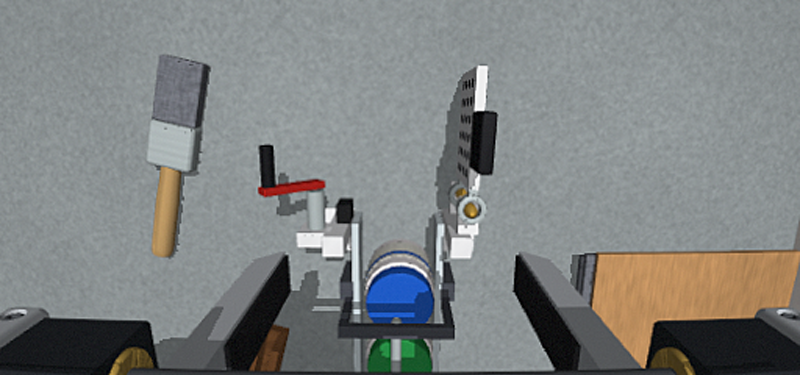

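Both rings sit over the brass pins at (460,190) and (471,208), and the gate stands open. Swinging it shut with closed fingers on the tab.

Run:
```python
from h import *
H=np.array([.6525,-.0130])
def pose(th,off):
    a=np.radians(th);u=np.array([np.cos(a),np.sin(a)]);m=np.array([-u[1],u[0]]);return H+.053*u-off*m,down(th-180)
manip.clamp()
p,R=pose(90,.045); manip.reach([*p,.26],R); manip.move_linear([*p,.19],v=.15,f_stop=8)
p,R=pose(90,.018); manip.move_linear([*p,.19],v=.08)
for th in range(95,186,5):
    p,R=pose(th,.013); r=manip.move_linear([*p,.19],frame=R,v=.05,f_stop=6 if th>=175 else 10)
    if r or th>=170: print(th,r,manip.read_state()['contact_force'].round(2),manip.read_state()['tool_pos'].round(4))
    if r: break
p,R=pose(min(th,182),.05); manip.move_linear([*p,.19],v=.1); manip.move_linear([*p,.28],v=.2)
manip.reach([.56,.0,.34],down(0)); manip.sleep(.2);s=snap('wrist','q2')
cv2.imwrite('pics/q2b.png',cv2.resize(s['pixels'][60:300],(800,375),interpolation=cv2.INTER_CUBIC));print(manip.read_state()['time_s'])
```

```text
170 False [-0.28  0.27  0.22] [0.6027 0.0092 0.19  ]
175 False [ 0.49 -1.12 -0.59] [0.601  0.0047 0.19  ]
180 False [0.65 0.92 0.01] [5.998e-01 4.000e-04 1.902e-01]
185 False [-0.32  9.61  1.2 ] [ 0.5991 -0.0008  0.1904]
81.8417
```

View pics/q2b.png

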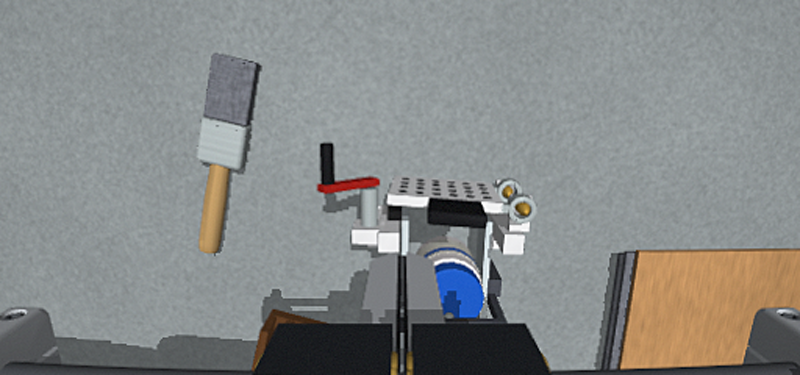

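Gate is flat on the stop. Now measure the latch angle and turn it.

```bash
cat > l.py <<'E'
from h import *
s=load('q2');o,d=ray(s,[[327/1.5625,146/1.5625+60]]);P=o+d[0]*((.036-o[1])/d[0][1]);print('peg end',P,'q',np.arctan2(P[0]-.534,P[2]-.062))
C=np.array([.534,.062]);y=.024
# side push: tip z .082 -> TCP .18 ; finger half-width along x 12.5 + peg r 5
manip.reach([.47,y,.25],down(0)); manip.move_linear([.47,y,.177],v=.15,f_stop=8)
tip=.0972
for q in np.arange(-.7,.56,.1):
    px=C[0]+.038*np.sin(q)
    r=manip.move_linear([px-.0175,y,.177],v=.05,f_stop=15)
    if r: print('side',q,manip.read_state()['contact_force']); break
print('side end',manip.read_state()['contact_force'].round(2),manip.read_state()['tool_pos'].round(3))
x=manip.read_state()['tool_pos'][0]
manip.move_linear([x-.03,y,.177],v=.1); manip.move_linear([x-.03,y,.23],v=.2)
manip.move_linear([.572,y,.23],v=.2)
# from above: peg around q .5.. -> push down at x .572
print(manip.move_linear([.574,y,.062+.005+tip-.004],v=.03,f_stop=12),manip.read_state()['contact_force'].round(2),manip.read_state()['tool_pos'].round(4))
manip.move_linear([.574,y,.26],v=.2);manip.open_gripper()
manip.reach([.56,.0,.34],down(0)); manip.sleep(.2);s=snap('wrist','q3')
cv2.imwrite('pics/q3b.png',cv2.resize(s['pixels'][60:300],(800,375),interpolation=cv2.INTER_CUBIC));print(manip.read_state()['time_s'])
E
python3 l.py
```

```text
peg end [0.50877528 0.036      0.0999876 ] q -0.5861715546449965
side -0.7 [-3.04836316 -1.36933482  2.42080396]
side end [-3.05 -1.37  2.42] [0.489 0.024 0.177]
False [0.38 0.01 0.53] [0.5741 0.024  0.1603]
90.325
```

View pics/q3b.png

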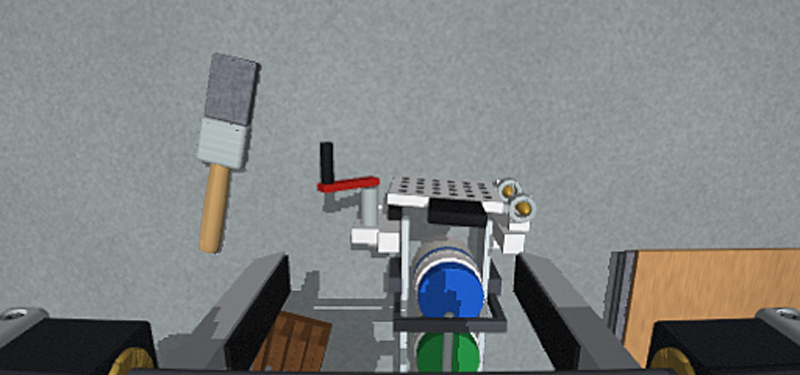

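The latch has not moved. The side push tripped its force stop at first touch, so I'll retry more slowly with a higher threshold.

```bash
cat > l2.py <<'E'
from h import *
C=np.array([.534,.062]);y=.024;tip=.0972
manip.clamp()
manip.reach([.47,y,.25],down(0)); manip.move_linear([.47,y,.177],v=.15,f_stop=8)
n=0
for q in np.arange(-.8,.66,.1):
    px=C[0]+.038*np.sin(q)
    r=manip.move_linear([px-.0175,y,.177],v=.02,f_stop=20)
    print(round(q,1),r,manip.read_state()['contact_force'].round(2),manip.read_state()['tool_pos'].round(4))
    n+=r
    if n>2: break
x=manip.read_state()['tool_pos'][0]
manip.move_linear([x-.03,y,.177],v=.1); manip.move_linear([x-.03,y,.25],v=.2)
snap('wrist','q4');manip.reach([.56,.0,.34],down(0)); manip.sleep(.2);s=snap('wrist','q5')
cv2.imwrite('pics/q5b.png',cv2.resize(s['pixels'][60:300],(800,375),interpolation=cv2.INTER_CUBIC));print(manip.read_state()['time_s'])
E
python3 l2.py
```

```text
-0.8 False [-4.69 -0.06  4.18] [0.4879 0.0241 0.1768]
-0.7 False [-12.1   -0.42  10.02] [0.4885 0.0242 0.1763]
-0.6 False [-17.98   0.12  13.84] [0.489  0.0243 0.1757]
-0.5 False [-24.8   -0.5   17.79] [0.4894 0.0244 0.1749]
-0.4 False [-30.32  -2.3   21.27] [0.4897 0.0246 0.1739]
-0.3 False [-36.99  -2.14  24.17] [0.4901 0.0247 0.1727]
-0.2 False [-44.86  -2.62  31.4 ] [0.4909 0.0249 0.1722]
-0.1 False [-52.17  -2.66  37.47] [0.4919 0.025  0.172 ]
-0.0 False [-59.56  -2.56  45.13] [0.4929 0.0252 0.1718]
0.1 False [-68.35  -3.38  53.05] [0.4938 0.0254 0.1716]
0.2 False [-74.45  -2.53  60.72] [0.4947 0.0255 0.1714]
0.3 False [-81.81  -2.6   66.7 ] [0.4957 0.0257 0.1713]
0.4 False [-82.19  -3.29  66.4 ] [0.4966 0.0257 0.1714]
0.5 False [-83.31  -4.65  65.05] [0.4975 0.0256 0.1714]
0.6 False [-81.24  -5.17  64.58] [0.4983 0.0257 0.1715]
100.8583
```

Forces rose to about 105 N with little motion, so it is jammed against something. I need one look, combining the wrist, side and top views.

Run:
```python
from h import *
a=cv2.imread('pics/q5.png')[90:250,130:400]; a=cv2.resize(a,(540,320),interpolation=cv2.INTER_CUBIC)
manip.reach([.40,.25,.35],down(0))
s=snap('side','l3s');t=snap('top','l3t')
def cr(i,p,w,h,W,H):
    q=proj(i,p)[0].astype(int);return cv2.resize(i['pixels'][q[1]-h:q[1]+h,q[0]-w:q[0]+w],(W,H),interpolation=cv2.INTER_CUBIC)
b=cr(s,[.56,0,.06],45,25,432,240);c=cr(t,[.56,0,.06],34,22,368,240)
a=cv2.copyMakeBorder(a,0,0,0,260,cv2.BORDER_CONSTANT)
cv2.imwrite('pics/l3.png',cv2.vconcat([a,cv2.hconcat([b,c])]))
```

```text
(no output)
```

View pics/l3.png

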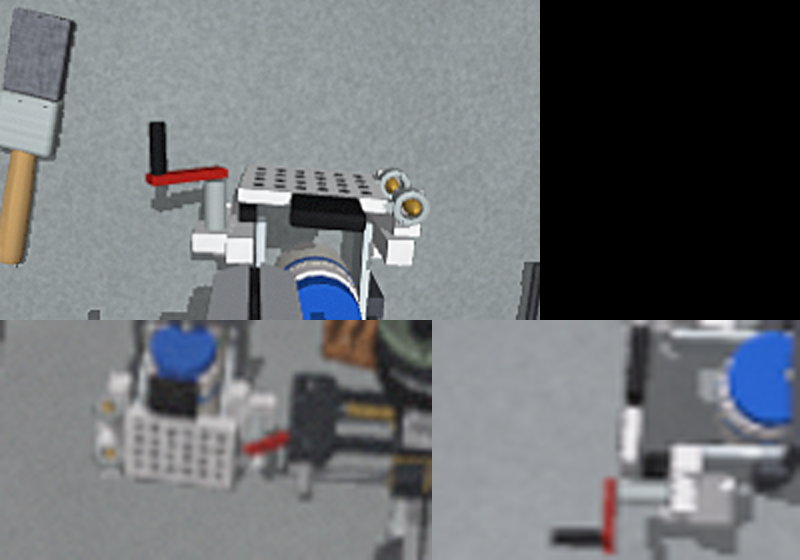

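Run:
```python
from h import *
from scipy.optimize import least_squares
def red(n,box):
    s=load(n);x0,y0,x1,y1=box;im=s['pixels'];h=cv2.cvtColor(im,cv2.COLOR_BGR2HSV)
    m=((h[...,0]<8)|(h[...,0]>172))&(h[...,1]>120)
    mm=np.zeros_like(m);mm[y0:y1,x0:x1]=m[y0:y1,x0:x1]
    p=np.argwhere(mm)[:,::-1];return s,p
for n,P0 in [('top0',0),('side0',0),('wm',0),('q2',0),('q3',0),('q5',0),('l3t',0),('l3s',0)]:
    s=load(n);c=proj(s,[[.52,.0,.08]])[0].astype(int);w=40 if n[0] in'wq' else 16
    s,p=red(n,(c[0]-w,c[1]-w,c[0]+w,c[1]+w))
    if len(p)<4: print(n,'none');continue
    o,d=ray(s,p);t=(0-o[1])/d[:,1];X=o+d*t[:,None]
    v=np.linalg.svd(X[:,[0,2]]-X[:,[0,2]].mean(0))[2][0]; v=v*np.sign(v[1])
    print(n,len(p),'mean',X.mean(0).round(4),'pivot-based q',np.arctan2(X[:,0].mean()-.534,X[:,2].mean()-.062).round(2),'axis q',np.arctan2(v[0],v[1]).round(2),'xrange',X[:,0].min().round(3),X[:,0].max().round(3),'z',X[:,2].min().round(3),X[:,2].max().round(3))
```

```text
top0 21 mean [ 0.5629 -0.     -0.1638] pivot-based q 3.01 axis q -0.16 xrange 0.531 0.596 z -0.416 -0.056
side0 23 mean [0.5204 0.     0.0691] pivot-based q -1.09 axis q -0.81 xrange 0.503 0.537 z 0.054 0.086
wm 235 mean [0.5118 0.     0.0378] pivot-based q -2.4 axis q -0.12 xrange 0.481 0.539 z -0.012 0.077
q2 239 mean [0.5175 0.     0.0584] pivot-based q -1.78 axis q -0.71 xrange 0.493 0.541 z 0.026 0.086
q3 236 mean [0.5174 0.     0.0578] pivot-based q -1.82 axis q -0.76 xrange 0.493 0.541 z 0.028 0.088
q5 240 mean [0.5163 0.     0.0565] pivot-based q -1.87 axis q -0.85 xrange 0.49 0.541 z 0.027 0.081
l3t 21 mean [ 0.5663 -0.     -0.1947] pivot-based q 3.02 axis q -0.12 xrange 0.542 0.596 z -0.416 -0.062
l3s 21 mean [0.5237 0.     0.0651] pivot-based q -1.28 axis q -0.94 xrange 0.51 0.541 z 0.054 0.08
```

The latch leans further than I took it for: about -0.8 rad at the start, -0.95 now. My horizontal push caught the peg's flank from above and jammed. I'll push instead with the finger side well below the peg, following the peg's arc so nothing slides, with a tight force stop.

```bash
cat > l4.py <<'E'
from h import *
C=np.array([.534,.062]);y=.026;tip=.0972
manip.open_gripper();manip.clamp();print('gap',manip.read_state()['finger_gap'])
def side(q,lead=.0): return [C[0]+.038*np.sin(q)-.0175+lead,y,C[1]+.038*np.cos(q)-.02+tip]
p=side(-.95); manip.reach([p[0]-.03,y,.25],down(0)); manip.move_linear([p[0]-.03,y,p[2]],v=.15,f_stop=8)
r=manip.move_linear(p,v=.03,f_stop=6);print('touch',r,manip.read_state()['tool_pos'].round(4))
for q in np.arange(-.85,.66,.1):
    r=manip.move_linear(side(q,.002),v=.03,f_stop=9);st=manip.read_state()
    print(round(q,2),r,st['contact_force'].round(1),st['tool_pos'].round(4))
    if r: break
st=manip.read_state()['tool_pos']
manip.move_linear([st[0]-.03,y,st[2]],v=.1);manip.move_linear([st[0]-.03,y,.25],v=.2)
s=snap('side','l4s')
E
python3 l4.py
```

```text
gap 0.0005019665319443715
touch False [0.4845 0.0261 0.1608]
-0.85 False [-10.4  -0.4   8.1] [0.4868 0.0262 0.1635]
-0.75 False [-12.1   0.1   9.6] [0.4891 0.0262 0.1663]
-0.65 False [-4.   0.7  3.4] [0.4944 0.0262 0.1693]
-0.55 False [-1.   0.6  0.7] [0.4997 0.026  0.1721]
-0.45 False [ 0.9 -0.2 -0.5] [0.5029 0.0259 0.1737]
-0.35 False [-0.8 -0.3 -0. ] [0.506  0.0259 0.1751]
-0.25 False [ 0.4 -0.2 -1.3] [0.5095 0.026  0.1762]
-0.15 False [ 0.  -1.2 -0.3] [0.5132 0.026  0.1769]
-0.05 False [-0.4 -0.  -0.1] [0.517  0.026  0.1772]
0.05 False [-0.3  0.6 -0.2] [0.5208 0.026  0.1772]
0.15 False [0.9 0.4 0.3] [0.5245 0.026  0.1768]
0.25 False [-0.9 -0.7 -0.1] [0.5282 0.026  0.176 ]
0.35 False [-0.4 -0.8  0.6] [0.5318 0.026  0.1749]
0.45 False [-0.3  0.2  0.2] [0.5353 0.026  0.1734]
0.55 False [-0.2 -0.3 -0.9] [0.5386 0.026  0.1715]
0.65 False [ 0.7 -0.7 -0.7] [0.5417 0.026  0.1693]
```

Run:
```python
from h import *
manip.reach([.40,.25,.35],down(0));snap('side','l5s');snap('top','l5t')
for n in('side0','l3s','l5s'):
    s=load(n);c=proj(s,[[.53,.0,.08]])[0].astype(int);w=18
    h=cv2.cvtColor(s['pixels'],cv2.COLOR_BGR2HSV);m=((h[...,0]<8)|(h[...,0]>172))&(h[...,1]>120);k=np.zeros_like(m);k[c[1]-w:c[1]+w,c[0]-w:c[0]+w]=1
    p=np.argwhere(m&k)[:,::-1]
    o,d=ray(s,p);X=o+d*((0-o[1])/d[:,1])[:,None];print(n,len(p),X[:,[0,2]].min(0).round(4),X[:,[0,2]].max(0).round(4),X.mean(0).round(4))
def cr(n,p,w,h,W,H):
    i=load(n);q=proj(i,p)[0].astype(int);return cv2.resize(i['pixels'][q[1]-h:q[1]+h,q[0]-w:q[0]+w],(W,H),interpolation=cv2.INTER_CUBIC)
P=[.56,0,.06]
manip.reach([.56,.02,.34],down(0)); manip.sleep(.2);snap('wrist','q6')
a=cv2.hconcat([cr('l3s',P,25,25,300,300),cr('l5s',P,25,25,300,300)]);b=cr('q6',P,80,40,600,300)
cv2.imwrite('pics/l5.png',cv2.vconcat([a,b]))
```

```text
side0 23 [0.5026 0.054 ] [0.5369 0.0861] [0.5204 0.     0.0691]
l3s 21 [0.5101 0.054 ] [0.5407 0.0796] [0.5237 0.     0.0651]
l5s 19 [0.533 0.054] [0.5633 0.087 ] [0.5484 0.     0.0703]
```

View pics/l5.png

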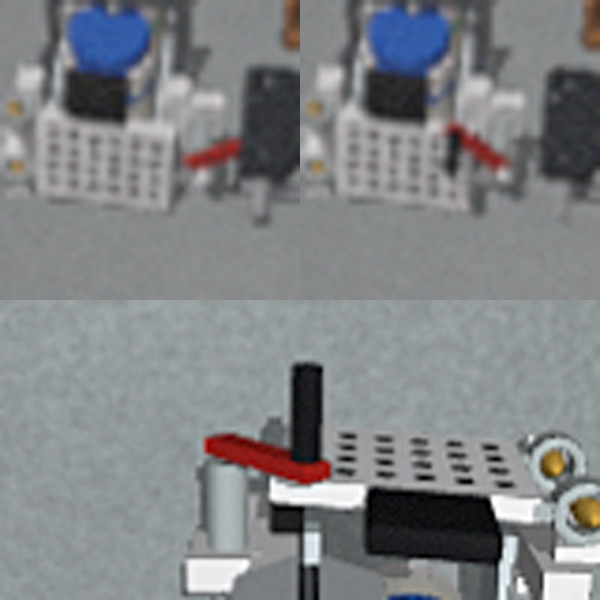

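The latch is now past upright, at about 0.7 rad towards the hinge side. Next I'll press it down from above along its arc.

```bash
cat > l6.py <<'E'
from h import *
C=np.array([.534,.062]);y=.026;tip=.0972
manip.clamp()
T=lambda q,l:[C[0]+.038*np.sin(q),y,C[1]+.038*np.cos(q)+.005+tip-l]
p=T(.4,-.02);manip.reach([p[0],y,.26],down(0));manip.move_linear(p,v=.15,f_stop=8)
for q in [.4,.5,.6,.7,.8,.9,1.,1.1,1.2,1.3,1.4,1.5,1.57,1.62]:
    r=manip.move_linear(T(q,.002),v=.03,f_stop=12);st=manip.read_state()
    print(q,r,st['contact_force'].round(1),st['tool_pos'].round(4))
    if r: break
if not r:
  for l in(.003,.004,.006):
    r=manip.move_linear(T(1.57,l),v=.01,f_stop=8);st=manip.read_state();print(l,r,st['contact_force'].round(1),st['tool_pos'].round(4))
    if r or st['contact_force'][2]>8:break
st=st['tool_pos'];manip.move_linear([st[0],y,.26],v=.15);manip.open_gripper()
manip.reach([.40,.25,.35],down(0));snap('side','l7s');snap('top','l7t')
manip.reach([.56,.02,.34],down(0)); manip.sleep(.2);snap('wrist','q7');print(manip.read_state()['time_s'])
s=load('l7s');c=proj(s,[[.55,.0,.07]])[0].astype(int);w=18
h=cv2.cvtColor(s['pixels'],cv2.COLOR_BGR2HSV);m=((h[...,0]<8)|(h[...,0]>172))&(h[...,1]>120);k=np.zeros_like(m);k[c[1]-w:c[1]+w,c[0]-w:c[0]+w]=1
p=np.argwhere(m&k)[:,::-1]
o,d=ray(s,p);X=o+d*((0-o[1])/d[:,1])[:,None];print(len(p),X[:,[0,2]].min(0).round(4),X[:,[0,2]].max(0).round(4),np.polyfit(X[:,0],X[:,2],1))
def cr(n,p,w,h,W,H):
    i=load(n);q=proj(i,p)[0].astype(int);return cv2.resize(i['pixels'][q[1]-h:q[1]+h,q[0]-w:q[0]+w],(W,H),interpolation=cv2.INTER_CUBIC)
P=[.56,-.02,.06]
a=cv2.hconcat([cr('l7s',P,30,30,300,300),cr('q7',P,80,60,400,300)])
b=cv2.resize(load('l7t')['pixels'][80:300,60:440],(518,300));b=cv2.copyMakeBorder(b,0,0,0,700-518,cv2.BORDER_CONSTANT)
cv2.imwrite('pics/l7.png',cv2.vconcat([a,b]))
E
python3 l6.py
```

```text
0.4 False [-0.1  0.9  0.4] [0.5489 0.026  0.1973]
0.5 False [0.6 0.2 0.6] [0.5525 0.026  0.1956]
0.6 False [ 0.1  0.7 -0.2] [0.5555 0.026  0.1934]
0.7 False [-1.  -0.5 -0.2] [0.5586 0.026  0.1911]
0.8 False [ 0.   0.8 -0. ] [0.5613 0.026  0.1885]
0.9 False [-0.4  0.8  0.1] [0.5638 0.026  0.1856]
1.0 False [-0.2 -0.1 -1.2] [0.566  0.026  0.1825]
1.1 False [-1.1  0.2 -0. ] [0.5678 0.026  0.1792]
1.2 False [ 0.9 -0.2  0.5] [0.5693 0.026  0.1756]
1.3 False [ 0.5 -0.2  0.6] [0.5705 0.026  0.172 ]
1.4 False [-0.7  0.6  0.5] [0.5713 0.026  0.1683]
1.5 False [0.3 0.5 0.5] [0.5718 0.026  0.1646]
1.57 False [-5.  -0.4  9.4] [0.5721 0.026  0.1639]
1.62 False [-7.4  0.9 17.2] [0.5721 0.026  0.1635]
0.003 False [-5.4  0.5 13.5] [0.5721 0.026  0.1637]
126.3833
26 [0.533  0.0519] [0.5753 0.0648] [0.07598856 0.01577553]
```

View pics/l7.png

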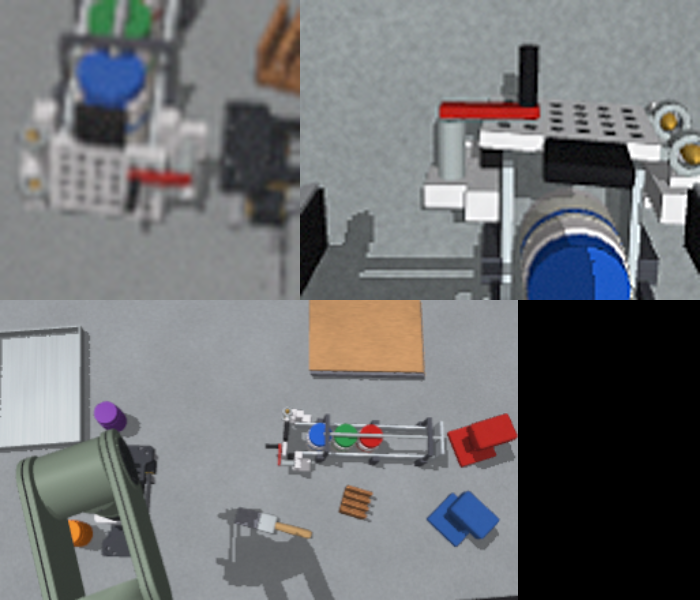

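Run:
```python
from h import *
a=load('top0');b=load('l7t')
for n in('side0','l7s'):
    s=load(n);print(n,[(c,k,ce.tolist()) for c in('red','blue','purple','orange') for k,ce,bb in blobs(s,c,60) if c!='orange' or ce[0]>250])
```

```text
side0 [('red', 2292, [350.4, 120.6]), ('red', 395, [244.5, 115.0]), ('red', 158, [262.2, 236.4]), ('blue', 153, [411.7, 87.6]), ('blue', 67, [398.2, 89.9]), ('blue', 574, [284.8, 129.2]), ('blue', 196, [245.6, 295.9]), ('purple', 331, [277.3, 287.9]), ('purple', 326, [208.2, 293.8]), ('purple', 372, [263.9, 330.6]), ('orange', 399, [290.6, 315.8])]
l7s [('red', 354, [338.9, 100.0]), ('red', 396, [244.5, 115.0]), ('red', 133, [374.8, 140.9]), ('blue', 111, [284.0, 116.0]), ('blue', 121, [235.8, 179.3]), ('purple', 332, [277.3, 288.0]), ('purple', 323, [208.3, 293.7]), ('purple', 376, [264.0, 330.8]), ('orange', 101, [271.0, 174.8]), ('orange', 397, [290.6, 315.8])]
```

The latch bar is level across the shut gate, at (440–540,110) in the wrist crop. The jars are in single file, and the weights, brush and look-alikes are where they were. Handing in.

Run:
```python
from h import *
print(manip.read_state()['time_s'],manip.read_state()['finger_gap']);print(manip.hand_in())
```

```text
126.3833 0.09394358862093873
the job is handed in; nothing more can be done
None
```

I finished the job and handed it in at 126 s, with the gripper open and touching nothing. The one thing that could count against it is a high force during a failed latch push, described below.

- **Jars:** There were three, red, green and blue. I placed each upright at the lane mouth and pushed it in with closed fingers. The green jar was found shifted after the first push, so I located it again. The last pictures show all three inside the lane in single file.
- **Gate:** I lifted it from the rack and lowered it slowly. It touched down at the seated height, and a picture showed both knuckles over the pins. I then swung it shut until it pressed about 10 N on the stop.
- **Latch:** It took three attempts.
  - The first push stopped at first touch.
  - The second jammed on the peg's side, and the wrist force reached about 105 N. That is under the 120 N limit. I believe only the fingers touched the peg, not the gripper's body, but I did not measure that.
  - Following the peg's arc worked. I pressed the latch down until it met its end stop, and the final picture shows it level across the gate.
- **Other items:** The purple and orange look-alikes and the red weight measured within 0.3 pixels of their start positions in the side view. The blue weight was partly hidden from the side camera, so I checked it and the brush only by eye in the top view; both looked unmoved.

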